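# Push the tube rack home against the rack reader and start the scan

### The job

Push the white tube rack along the bench into the inside corner of the rack reader, so that it sits flush against both the reader's front face and its side guide; then, with the rack home, press the round button on top of the reader fully down and let it come up again. Only push the rack by its sides: do not lift or tip it, do not touch the tubes, and leave the other things on the bench where they stand.

Things in the scene. Friction and masses are not known exactly. Their poses are not given: they have to be found in the camera images.
- reader: Fixed cream box with a 25 mm high aluminium guide bar standing out from its front face. Origin: on the bench, in the inside corner of front face and guide. x points into the box, away from the robot; z up. Front face: plane x = 0. Box: x 0 to 90, y -250 to 30 mm, 50 high. Guide: y 0 to 12 mm, x -90 to 0, its rack side the plane y = 0. The rack belongs at negative x and y.
- home (a point): Bench point where the centre of the rack's underside belongs when fully home: x -45, y -60 mm in the reader's frame, same axes.
- rack: White plastic tube rack, loose, a solid block 90 (x) by 120 (y) by 40 mm high, 0.3 to 0.5 kg, slid by 1 to 6 N. Origin: centre of its underside, z up. Too wide for the gripper to span. Fully home its axes are parallel to the reader's; it starts up to 0.3 rad off, 20 to 65 mm clear of the front face and 90 to 190 mm short of the guide, on its negative y side.
- tubes: Nine capped tubes fixed in the rack, caps 13 mm across standing 10 mm above the rack's top (tops 50 mm above the bench), all at least 8 mm in from the rack's edges. Same origin and axes as the rack. Not to be touched.
- scan (a joint): Press of the reader's button in m: 0 up, 0.006 fully down; it springs back. About 5 N presses it fully down.
- scan_top (a point): Centre of the top of the button: a grey round cap 28 mm across in a black housing on top of the reader, at x +40, y -60 mm in the reader's frame. It is pressed straight down.
- flask: Blue drinking bottle with steel cap, 68 mm across, 220 mm tall, standing to the left of the reader. Origin at the centre of its underside. Leave it alone.
- jar: Amber jar with black cap, 48 mm across, 75 mm tall, standing on the other side of the guide from the rack. Origin at the centre of its underside. Leave it alone.
- tipbox: Grey pipette-tip box with pale lid, 112 (x) by 82 (y) mm, 62 mm high, standing to the right of the rack. Origin at the centre of its underside. Leave it alone.
Not all that is in view belongs to the job. Leave any green or pink look-alike of the rack alone.

How it is judged:
By the outcome, as a careful person would: the job done as asked, in the order asked, and still so for the second after the job is handed in, with the robot touching nothing.
It also fails if it takes over 64 s, if anything falls off the work surface, if the arm or the gripper's body presses on something with over 40 N, if the wrist force passes 120 N, or if a joint passes its speed limit or range.

### The arm

A 7-joint arm with a two-finger parallel gripper is mounted at the origin on the work surface. World frame = base frame: x ahead of the robot, y to its left, z up, the work surface at z = 0. Lengths are in m, angles in rad, forces in N, time in s.
With the tool pointing down it reaches from about 0.4 to 0.75 m from the base axis. Payload 19.5 kg.
Tool frame: the origin (TCP) lies at the very end of the fingers, on their centre line; the grasp point (between the pads) lies 19 mm behind it; z points along the fingers, x is the direction in which the jaws open and shut, and the axes are right-handed (so a half turn about z gives the same grasp; the last joint's range is limited). The gripper opens to 85 mm and grips with 20 to 120 N. Pads are 22 mm wide; open, the fingers measure 114 mm over their backs; the gripper's body (76 mm by 85 mm) begins 54 mm behind the grasp point. The pads swing forward as they close: fully open they stand 13 mm farther back than shut.
Start: joints at [1.122, 0.707, -0.028, 1.485, 0.022, 0.951, -0.075], TCP at [0.228, -0.528, 0.231] pointing down, gripper open.
Joint ranges: [-2.71, 2.71], [-0.32, 2.16], [-1.57, 1.52], [0, 2.45], [-1.46, 4.6], [0, 2.02], [-2.83, 2.83]. Speed limits (rad/s): [1.89, 1.89, 2.57, 2.57, 3.01, 3.01, 3.01].

### API

Orientations are given as a rotation vector (axis times angle).
In Python, from workcell import r, read_camera, camera_params, order gives the robot as it stands.
- The arm moves only by the tool drive_tool, never from a script. Its argument "moves" is one flat list of numbers, 7 for each row, row after row: the shift along the world's x, y, z in cm, then the turn, a rotation vector about the world's x, y, z in degrees, then the closure in counts, from 0 (fully open) to 255 (shut). In form: [x, y, z, ax, ay, az, fingers, x, y, z, ax, ay, az, fingers, ...]. A call has 1 to 12 rows; each row is the pose to reach, as a shift and turn from the pose measured when the call began; what a row does not reach only later rows make up. A row lasts 1/8 s, in which the tool goes at most 62.5 mm and 10.7 degrees, less where a joint would pass 70% of its speed; a pose out of reach is approached as far as the arm can. A call with a gripper value outside its range is refused whole. The fingers move at their own pace and stop on an object; the grip force is fixed at half the most. Time passes only in rows, so rows that repeat a pose let the fingers close. It gives the time, the measured TCP pose, the force and the opening at its end, in the units of the state.
- r.get_state(): the state, without advancing time (a new reading comes with each control period).
- read_camera(name): name is "scene" or "top" or "wrist"; returns (picture, depth): 384x512x3 uint8, red, green, blue; 384x512 float32, m along the optical axis (not along the pixel's ray), 0 where there is no reading.
- camera_params(name): a dict with "K" (3x3 intrinsics, pixels), "k1" (the pictures are not rectified: a ray, as slopes to the right and down, at radius r is drawn at 1 + k1 r^2 times it, then the intrinsics apply), "rvec" (rotation vector, rad) and "tvec" (3), from world to camera coordinates, as OpenCV has them; the wrist camera has in their place "tool_from_camera" (4x4, takes a point from camera to tool coordinates, whose origin is the TCP and whose axes are the tool frame's). Camera axes: x right, y down, z forward; pixel columns grow to the right and rows downward; lengths in m; the calibration is good to about 2 mm. A picture is of the moment at which its call begins: read the wrist's pose just before it. camera_params takes no time and is no camera call.
- order.finish_job(): hands the job in, once; it reports no verdict.
The state is a dict: "clock": time; "joint_pos": joint angles; "qd": joint speeds; "joint_efforts": joint torques, N m; "position": TCP position; "eef_rot": TCP orientation; "force": force on the tool from outside, world axes, zero at the start; "moment": the same for the moment, N m; "opening": finger opening in m.
Only numpy, scipy, OpenCV 4.12 (cv2) and the standard library are available. Lean on these libraries where they do the work, as an engineer would, in place of code of your own. Each camera call takes 0.05 s, during which the arm holds its last target. There are 200 camera calls.

## Working session

There is one attempt and no reset: what is moved stays moved. The work goes in short steps, Python scripts to look and compute and a tool call to move; the robot and the scene stay as the last step left them, time stands still between calls to the robot, and variables do not carry over. Pictures are saved under pics/ and viewed, about 8 in all and at most 12, crops included, and the job is handed in when it is done.

Besides the shell and the picture viewer there is one more tool, called after "Call:" as name(argument=value, ...) on one line, values as JSON. drive_tool: Moves the arm, as the interface text tells. Its arguments: {"type":"object","properties":{"moves":{"type":"array","items":{"type":"number"}}},"required":["moves"]}

```bash
mkdir -p pics; cat > h.py <<'E'
import numpy as np,cv2
from workcell import r,read_camera,camera_params,order
from scipy.spatial.transform import Rotation as R
def pose(name):
    p=camera_params(name)
    if name=='wrist':
        s=r.get_state();T=np.eye(4);T[:3,:3]=R.from_rotvec(s['eef_rot']).as_matrix();T[:3,3]=s['position']
        T=T@np.array(p['tool_from_camera'])
    else:
        M=np.eye(4);M[:3,:3]=R.from_rotvec(np.ravel(p['rvec'])).as_matrix();M[:3,3]=np.ravel(p['tvec']);T=np.linalg.inv(M)
    return np.array(p['K']),p['k1'],T
def rays(uv,K,k1):
    uv=np.asarray(uv,float).reshape(-1,2);d=np.c_[(uv[:,0]-K[0,2])/K[0,0],(uv[:,1]-K[1,2])/K[1,1]]
    s=d.copy()
    for _ in range(10): s=d/(1+k1*(s**2).sum(1))[:,None]
    return np.c_[s,np.ones(len(s))]
def onplane(uv,c,z):
    K,k1,T=c;d=rays(uv,K,k1)@T[:3,:3].T;o=T[:3,3]
    return o+d*((z-o[2])/d[:,2])[:,None]
def cloud(depth,c):
    K,k1,T=c;h,w=depth.shape;v,u=np.mgrid[:h,:w]
    P=rays(np.c_[u.ravel(),v.ravel()],K,k1)*depth.reshape(-1,1)
    return (P@T[:3,:3].T+T[:3,3]).reshape(h,w,3)
E
python3 - <<'E'
from h import *
s=r.get_state();print({k:np.round(v,3) for k,v in s.items()})
for n in('top','scene'):
    c=pose(n);im,d=read_camera(n);np.savez(f'pics/{n}0.npz',im=im,d=d)
    cv2.imwrite(f'pics/{n}0.png',cv2.resize(im[:,:,::-1],(768,576)));print(n,c[2].round(3))
E
```

```text
{'clock': np.float64(0.0), 'joint_pos': array([ 1.122,  0.707, -0.028,  1.485,  0.022,  0.951, -0.076]), 'qd': array([ 0.   ,  0.   ,  0.001,  0.001, -0.   ,  0.001,  0.001]), 'joint_efforts': array([ 0.0000e+00, -8.8322e+01,  1.2350e+00, -2.3616e+01,  1.7000e-02,
        7.0000e-03,  0.0000e+00]), 'position': array([ 0.227, -0.528,  0.231]), 'eef_rot': array([-2.624e+00,  1.727e+00,  1.000e-03]), 'force': array([-0.144, -0.318, -0.634]), 'moment': array([-0.005, -0.002,  0.007]), 'opening': np.float64(0.085)}
top [[-2.100e-02 -9.860e-01  1.650e-01  3.190e-01]
 [-1.000e+00  2.000e-02 -4.000e-03 -1.400e-02]
 [ 1.000e-03 -1.650e-01 -9.860e-01  1.242e+00]
 [ 0.000e+00  0.000e+00  0.000e+00  1.000e+00]]
scene [[-0.777  0.388 -0.496  1.068]
 [ 0.629  0.504 -0.592  0.645]
 [ 0.02  -0.772 -0.635  0.78 ]
 [ 0.     0.     0.     1.   ]]
```

View pics/top0.png

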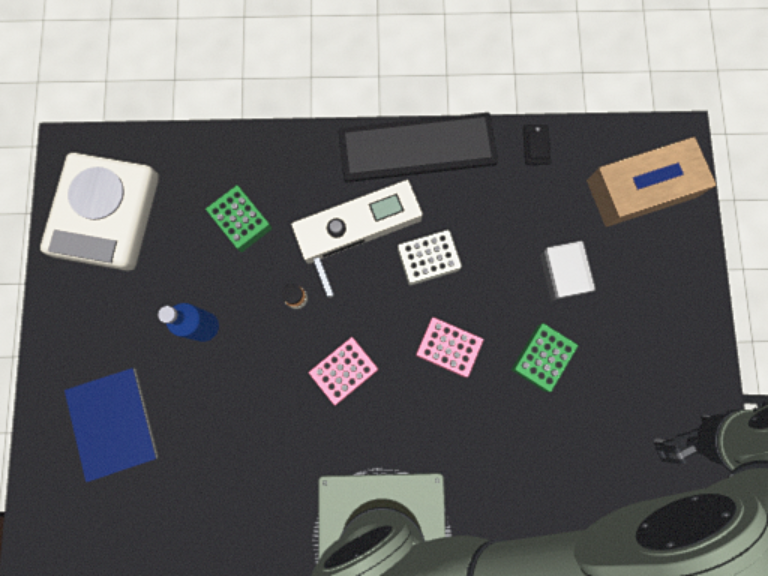

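View pics/scene0.png

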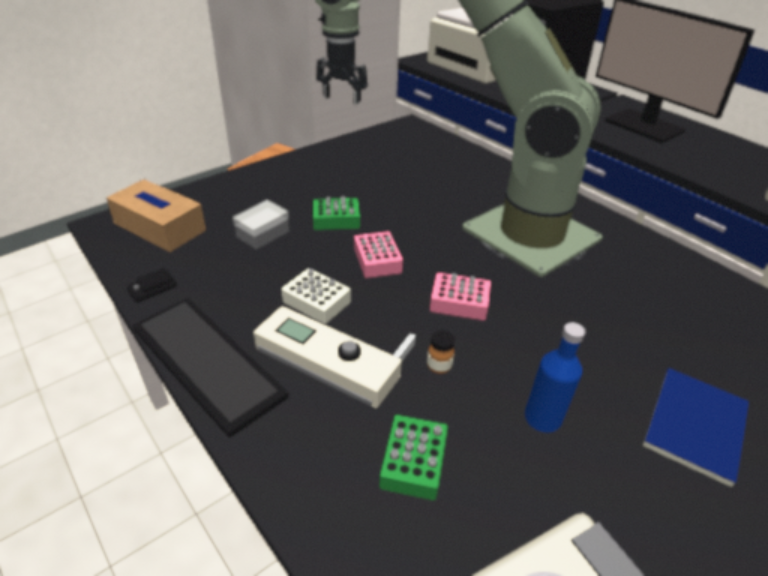

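The top view shows the reader (corners about 293,222 / 410,182 / 421,215 / 305,262), its guide at (323,277), the button at (337,227), and the white rack at (430,257). The jar is at (295,296), and the tipbox is at (570,270). Next I'll measure these.

```bash
cat >> h.py <<'E'
def rect(mask,c,z):
    cs,_=cv2.findContours(mask.astype(np.uint8),cv2.RETR_EXTERNAL,cv2.CHAIN_APPROX_NONE)
    k=max(cs,key=cv2.contourArea)
    P=onplane(k.reshape(-1,2),c,z)[:,:2]
    return cv2.minAreaRect((P*1000).astype(np.float32))
E
python3 - <<'E'
from h import *
f=np.load('pics/top0.npz');im,d=f['im'],f['d'];c=pose('top');X=cloud(d,c)
hsv=cv2.cvtColor(im,cv2.COLOR_RGB2HSV)
def box(a,b,cc,e):
    m=np.zeros(im.shape[:2],bool);m[int(b/1.5):int(e/1.5),int(a/1.5):int(cc/1.5)]=1;return m
lit=im.min(2)>150
for n,bx,z,h in(('reader',(285,175,425,270),.05,.05),('rack',(390,225,470,290),.04,.04)):
    m=box(*bx)&(im.max(2)>140)
    if n=='reader': m&=X[...,2]>.043
    else: m&=(X[...,2]>.03)&(X[...,0]<X[...,0].max()); 
    if n=='rack':
        l,lab=cv2.connectedComponents(m.astype(np.uint8)); m=lab==lab[171,286] if lab[171,286] else m
    print(n,m.sum(),np.median(X[m],0).round(4)); q=rect(m,c,z);print(q,cv2.boxPoints(q).round(0).tolist())
    cv2.imwrite(f'pics/m_{n}.png',m*255)
g=box(310,255,335,300)&(im.min(2)>110);print('guide',onplane(np.argwhere(g)[:,::-1],c,.025)[:,:2].mean(0), rect(g,c,.025))
for n,b,z in(('jar',(275,280,312,312),.075),('tip',(540,235,600,302),.062)):
    m=box(*b)&(X[...,2]>.02);print(n,X[m].min(0).round(3),X[m].max(0).round(3),rect(m&(X[...,2]>z-.012),c,z))
b=box(325,216,348,238)&(X[...,2]>.056);print('btn',X[b].mean(0),b.sum(),X[b][:,2].max())
E
```

```text
reader 2065 [0.6821 0.0421 0.0503]
((684.07275390625, 44.275390625), (89.81937408447266, 278.779052734375), 20.276023864746094) [[594.0, 159.0], [690.0, -102.0], [775.0, -71.0], [678.0, 191.0]]
rack 813 [ 0.5981 -0.1143  0.0402]
((598.611328125, -114.32025146484375), (91.16901397705078, 118.8500747680664), 15.758092880249023) [[539.0, -70.0], [571.0, -184.0], [659.0, -159.0], [626.0, -45.0]]
guide [0.56543341 0.12387513] ((565.1242065429688, 123.10992431640625), (105.26663970947266, 21.07413101196289), 24.996654510498047)
jar [ 0.319 -0.014  0.02 ] [0.537 0.203 1.242] ((515.2702026367188, 181.87579345703125), (42.26620101928711, 41.402225494384766), 0.26174893975257874)
tip [ 0.319 -0.467  0.02 ] [ 0.621 -0.014  1.242] ((560.3251953125, -414.60369873046875), (114.8690185546875, 85.97981262207031), 9.292644500732422)
btn [0.659045   0.08812249 0.07451966] 136 1.2419591265022532[ WARN:0@0.713] global loadsave.cpp:1063 imwrite_ Unsupported depth image for selected encoder is fallbacked to CV_8U.
```

```bash
cat >> h.py <<'E'
A=np.deg2rad(20.3);RR=np.array([[np.cos(A),-np.sin(A)],[np.sin(A),np.cos(A)]]);O=np.array([604.,131.5])
def toR(p): return (np.asarray(p)-O)@RR
def toW(p): return np.asarray(p)@RR.T+O
def tool():
    s=r.get_state();M=R.from_rotvec(s['eef_rot']).as_matrix()
    print('t',round(float(s['clock']),2),'pos',s['position'].round(4),'R-frame mm',toR(s['position'][:2]*1000).round(1),'jawdeg',np.degrees(np.arctan2(M[1,0],M[0,0])).round(1),'zax',M[:,2].round(3),'F',s['force'].round(1),'open',round(float(s['opening']),4))
E
python3 - <<'E'
from h import *
f=np.load('pics/top0.npz');im,d=f['im'],f['d'];c=pose('top');hsv=cv2.cvtColor(im,cv2.COLOR_RGB2HSV)
pk=((hsv[...,0]>160)|(hsv[...,0]<5))&(hsv[...,1]>60)&(hsv[...,2]>120)
n,lab,st,_=cv2.connectedComponentsWithStats(pk.astype(np.uint8))
for i in range(1,n):
    if st[i,4]>200:
        q=rect(lab==i,c,.04);print(st[i],toR(cv2.boxPoints(q)).round(0).tolist())
for n,p in (('rack',(598.6,-114.3)),('jar',(515,182))): print(n,toR(p))
for n,p in (('ystart',(-45,-262)),('yend',(-45,-131)),('xstart',(-155,-170)),('btn',(40,-60)),('home',(-45,-60))): print(n,toW(p).round(1))
tool()
E
```

```text
[278 212  45  40 812] [[-367.0, -205.0], [-302.0, -270.0], [-216.0, -184.0], [-281.0, -119.0]]
[206 225  46  45 833] [[-317.0, 80.0], [-279.0, -35.0], [-192.0, -7.0], [-230.0, 109.0]]
rack [ -90.3413834  -228.65964761]
jar [-65.95186478  78.24066419]
ystart [ 652.7 -129.8]
yend [607.2  -7. ]
xstart [517.6 -81.7]
btn [662.3  89.1]
home [582.6  59.6]
t 0.1 pos [ 0.2274 -0.5279  0.2309] R-frame mm [-582.  -487.8] jawdeg -66.7 zax [-0.     0.001 -1.   ] F [0.3 0.2 0.5] open 0.0854
```

Call:
drive_tool(moves=[4.1,3.2,0,0,0,8.7,100,8.1,6.4,0,0,0,17.4,100,12.2,9.6,0,0,0,26.1,100,16.3,12.8,0,0,0,34.8,100,20.4,16,0,0,0,43.5,100,24.4,19.1,0,0,0,52.2,100,28.5,22.3,0,0,0,60.9,100,32.6,25.5,0,0,0,69.6,100,36.6,28.7,0,0,0,78.3,100,40.7,31.9,0,0,0,87,100,40.7,31.9,0,0,0,87,100,40.7,31.9,0,0,0,87,100])

```text
clock: 1.6
position: [0.634, -0.2093, 0.2305]
eef_rot: [3.092, 0.552, -0.003]
force: [-1.0, -0.7, 1.1]
opening: 0.052
```

```bash
python3 - <<'E'
from h import *
tool();c=pose('wrist');im,d=read_camera('wrist');cv2.imwrite('pics/w1.png',im[:,:,::-1]);np.savez('pics/w1.npz',im=im,d=d,K=c[0],k1=c[1],T=c[2])
X=cloud(d,c);m=(abs(X[...,2]-.04)<.006)&(im.min(2)>110);print(m.sum());q=rect(m,c,.04);print(q,toR(cv2.boxPoints(q)).round(1).tolist())
E
```

```text
t 1.6 pos [ 0.634  -0.2093  0.2305] R-frame mm [ -90.1 -330.1] jawdeg 20.2 zax [-0.002 -0.001 -1.   ] F [-1.  -0.7  1.1] open 0.052
13496
((600.9783935546875, -118.41757202148438), (89.85088348388672, 118.58114624023438), 15.912314414978027) [[-129.8, -170.8], [-138.9, -289.0], [-49.3, -295.9], [-40.2, -177.7]]
```

View pics/w1.png

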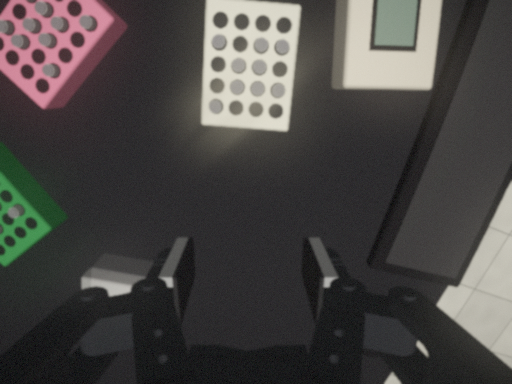

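The wrist view shows the white rack (205–300, 0–130) ahead of the fingers with the landing area clear. The pink and green racks and the tipbox are all off to the left, so I'll descend.

Call:
drive_tool(moves=[0,0,-6,0,0,0,100,0,0,-12,0,0,0,100,0,0,-18,0,0,0,100,0,0,-20.5,0,0,0,100,0,0,-21.8,0,0,0,100,0,0,-21.8,0,0,0,100])

```text
clock: 2.4
position: [0.6336, -0.2103, 0.013]
eef_rot: [3.092, 0.55, -0.003]
force: [-0.7, 0.9, 0.8]
opening: 0.0517
```

Call:
drive_tool(moves=[-0.28,0.75,0,0,0,0,100,-0.56,1.5,0,0,0,0,100,-0.83,2.25,0,0,0,0,100,-1.11,3.0,0,0,0,0,100,-1.39,3.75,0,0,0,0,100,-1.67,4.5,0,0,0,0,100,-1.94,5.25,0,0,0,0,100,-2.22,6.0,0,0,0,0,100,-2.5,6.75,0,0,0,0,100,-2.78,7.5,0,0,0,0,100,-3.05,8.25,0,0,0,0,100,-3.33,9.0,0,0,0,0,100])

```text
clock: 3.9
position: [0.6001, -0.1198, 0.013]
eef_rot: [3.092, 0.55, -0.003]
force: [1.6, -3.9, 2.8]
opening: 0.0523
```

```bash
cat >> h.py <<'E'
def look(n):
    c=pose('top');im,d=read_camera('top');cv2.imwrite(f'pics/{n}.png',cv2.resize(im[110:230,170:330,::-1],(800,600),interpolation=cv2.INTER_CUBIC))
    X=cloud(d,c);P=X.copy();P[...,:2]=toR(X[...,:2]*1000)
    m=(im.min(2)>100)&(abs(X[...,2]-.04)<.007)&(P[...,0]<5)&(P[...,0]>-200)&(P[...,1]<10)&(P[...,1]>-350)
    s=im.max(2).astype(int)-im.min(2);m&=s<50
    m=cv2.morphologyEx(m.astype(np.uint8),cv2.MORPH_CLOSE,np.ones((5,5)))
    q=rect(m,c,.04);print('rack',m.sum(),toR(q[0]).round(1),[round(x,1) for x in q[1]],'yaw',round(q[2],1),toR(cv2.boxPoints(q)).round(1).tolist())
E
python3 -c "
from h import *
tool();look('t1')"
```

```text
t 3.9 pos [ 0.6001 -0.1198  0.013 ] R-frame mm [ -90.8 -234.4] jawdeg 20.2 zax [-0.002 -0.001 -1.   ] F [ 1.6 -3.9  2.8] open 0.0523
rack 929 [ -94.6 -156.9] [90.3, 111.4] yaw 20.2 [[-139.6, -101.1], [-139.9, -212.5], [-49.6, -212.7], [-49.3, -101.3]]
```

View pics/t1.png

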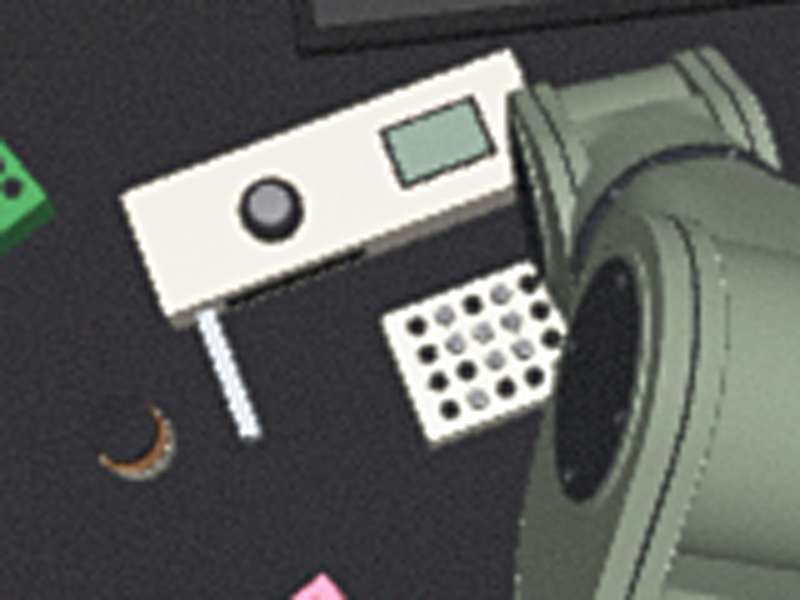

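The rack is now square to the reader, with its leading edge about 101 mm from the guide. I'll keep pushing and stop a little short.

Call:
drive_tool(moves=[-0.28,0.75,0,0,0,0,100,-0.56,1.5,0,0,0,0,100,-0.83,2.25,0,0,0,0,100,-1.11,3.0,0,0,0,0,100,-1.39,3.75,0,0,0,0,100,-1.67,4.5,0,0,0,0,100,-1.94,5.25,0,0,0,0,100,-2.22,6.0,0,0,0,0,100,-2.5,6.75,0,0,0,0,100,-2.78,7.5,0,0,0,0,100,-3.05,8.25,0,0,0,0,100,-3.3,8.9,0,0,0,0,100])

```text
clock: 5.45
position: [0.5666, -0.029, 0.013]
eef_rot: [-3.093, -0.551, 0.003]
force: [0.7, -1.5, -1.1]
opening: 0.052
```

Call:
drive_tool(moves=[0.5,-1.4,0,0,0,0,100,1.0,-2.8,0,0,0,0,100,1.0,-2.8,5,0,0,0,100,1.0,-2.8,10,0,0,0,100,1.0,-2.8,13,0,0,0,100,1.0,-2.8,13,0,0,0,100])

```text
clock: 6.2
position: [0.5777, -0.0585, 0.145]
eef_rot: [3.092, 0.549, 0.002]
force: [-0.4, 0.2, -0.8]
opening: 0.0517
```

```bash
python3 -c "
from h import *
tool();look('t2');print(toW((-200,-63)),toW((-90,-160)))"
```

```text
t 6.2 pos [ 0.5777 -0.0585  0.145 ] R-frame mm [ -90.6 -169.1] jawdeg 20.1 zax [ 0.001 -0.001 -1.   ] F [-0.4  0.2 -0.8] open 0.0517
rack 1032 [-94.8 -63.6] [90.7, 119.4] yaw 20.4 [[-140.2, -4.0], [-140.1, -123.3], [-49.4, -123.2], [-49.5, -3.9]]
[438.27915913   3.0258668 ] [575.09970014 -49.78643818]
```

Call:
drive_tool(moves=[-1.2,0.8,0,0,0,-10,100,-2.4,1.7,0,0,0,-20,100,-3.6,2.5,0,0,0,-30,100,-4.8,3.3,0,0,0,-40,100,-6,4.2,0,0,0,-50,100,-7.2,5,0,0,0,-60,100,-8.4,5.8,0,0,0,-70,100,-9.6,6.7,0,0,0,-80,100,-10.7,7.5,0,0,0,-90,100,-10.7,7.5,0,0,0,-90,100,-10.7,7.5,0,0,0,-90,100])

```text
clock: 7.62
position: [0.4704, 0.016, 0.1431]
eef_rot: [2.579, -1.794, -0.001]
force: [-0.4, 0.0, 0.0]
opening: 0.0516
```

```bash
python3 -c "
from h import *
tool()
im,d=read_camera('wrist');cv2.imwrite('pics/w2.png',im[:,:,::-1])"
```

```text
t 7.62 pos [0.4704 0.016  0.1431] R-frame mm [-165.3  -61.9] jawdeg -69.7 zax [-0.001  0.    -1.   ] F [-0.4  0.   0. ] open 0.0516
```

View pics/w2.png

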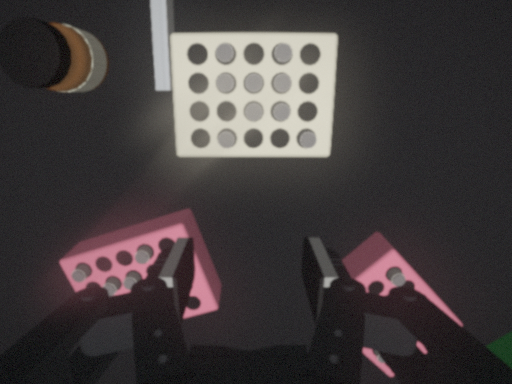

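The wrist view shows the rack square beside the guide (at 160, 0–90). The pink racks are behind the fingers, so I'll descend slightly forward to clear them.

Call:
drive_tool(moves=[0.4,0.1,-4,0,0,0,100,0.4,0.1,-9,0,0,0,100,0.4,0.1,-12,0,0,0,100,0.4,0.1,-13,0,0,0,100,0.4,0.1,-13,0,0,0,100])

```text
clock: 8.3
position: [0.4746, 0.0168, 0.0133]
eef_rot: [-2.579, 1.795, 0.002]
force: [-0.2, -0.4, -0.3]
opening: 0.0517
```

Call:
drive_tool(moves=[0.56,0.21,0,0,0,0,100,1.13,0.42,0,0,0,0,100,1.69,0.62,0,0,0,0,100,2.25,0.83,0,0,0,0,100,2.81,1.04,0,0,0,0,100,3.38,1.25,0,0,0,0,100,3.94,1.46,0,0,0,0,100,4.5,1.67,0,0,0,0,100,4.9,1.8,0,0,0,0,100])

```text
clock: 9.43
position: [0.5239, 0.035, 0.0133]
eef_rot: [-2.579, 1.794, 0.002]
force: [-4.8, -1.1, 2.8]
opening: 0.0522
```

```bash
python3 -c "
from h import *
tool();look('t3')"
```

```text
t 9.43 pos [0.5239 0.035  0.0133] R-frame mm [-108.6  -62.7] jawdeg -69.7 zax [-0.001  0.001 -1.   ] F [-4.8 -1.1  2.8] open 0.0522
rack 43 [   1.4 -201.1] [6.4, 90.8] yaw 21.3 [[-2.6, -155.7], [-1.0, -246.5], [5.4, -246.4], [3.8, -155.6]]
```

Call:
drive_tool(moves=[0.09,0.03,0,0,0,0,100,0.19,0.07,0,0,0,0,100,0.28,0.1,0,0,0,0,100,0.38,0.14,0,0,0,0,100,0.47,0.17,0,0,0,0,100,0.56,0.21,0,0,0,0,100])

```text
clock: 10.22
position: [0.53, 0.0372, 0.0133]
eef_rot: [-2.578, 1.794, 0.001]
force: [-2.6, -1.6, 0.1]
opening: 0.0518
```

Call:
drive_tool(moves=[0.09,0.03,0,0,0,0,100,0.14,0.05,0,0,0,0,100,0.19,0.07,0,0,0,0,100])

```text
clock: 10.6
position: [0.5316, 0.0378, 0.0133]
eef_rot: [-2.579, 1.794, 0.002]
force: [-6.1, -2.1, 3.5]
opening: 0.052
```

Call:
drive_tool(moves=[0.05,0.02,0,0,0,0,100,0.09,0.03,0,0,0,0,100,0.14,0.05,0,0,0,0,100])

```text
clock: 10.98
position: [0.5316, 0.0379, 0.0132]
eef_rot: [2.577, -1.794, -0.005]
force: [-12.7, -4.3, 9.8]
opening: 0.0517
```

Call:
drive_tool(moves=[0.05,0.02,0,0,0,0,100,0.09,0.03,0,0,0,0,100,0.14,0.05,0,0,0,0,100])

```text
clock: 11.35
position: [0.5316, 0.0379, 0.0132]
eef_rot: [2.574, -1.793, -0.009]
force: [-13.5, -4.9, 10.0]
opening: 0.0516
```

```bash
python3 -c "
from h import *
tool()"
```

```text
t 11.35 pos [0.5316 0.0379 0.0132] R-frame mm [-100.4  -62.7] jawdeg -69.7 zax [-0.007 -0.    -1.   ] F [-13.5  -4.9  10. ] open 0.0516
```

The rack has stopped dead against the front face. I'll move round to the end and seat it against the guide.

Call:
drive_tool(moves=[-0.7,-0.25,0,0,0,0,100,-1.6,-0.6,0,0,0,0,100,-1.6,-0.6,5,0,0,0,100,-1.6,-0.6,10,0,0,0,100,-1.6,-0.6,13,0,0,0,100,-1.6,-0.6,13,0,0,0,100])

```text
clock: 12.1
position: [0.5162, 0.0319, 0.145]
eef_rot: [2.577, -1.794, -0.005]
force: [0.3, 0.3, -0.7]
opening: 0.0519
```

Call:
drive_tool(moves=[1.1,-0.7,0,0,0,10,100,2.2,-1.5,0,0,0,20,100,3.3,-2.2,0,0,0,30,100,4.4,-3,0,0,0,40,100,5.5,-3.7,0,0,0,50,100,6.6,-4.5,0,0,0,60,100,7.7,-5.2,0,0,0,70,100,8.8,-6,0,0,0,80,100,9.9,-6.7,0,0,0,90,100,9.9,-6.7,0,0,0,90,100,9.9,-6.7,0,0,0,90,100])

```text
clock: 13.48
position: [0.6146, -0.0346, 0.1445]
eef_rot: [3.091, 0.547, -0.002]
force: [0.5, -0.3, -0.3]
opening: 0.0516
```

```bash
python3 -c "
from h import *
tool();look('t4')"
```

```text
t 13.47 pos [ 0.6146 -0.0346  0.1445] R-frame mm [ -47.6 -159.5] jawdeg 20.1 zax [-0.001 -0.003 -1.   ] F [ 0.5 -0.3 -0.3] open 0.0516
rack 939 [-42.2 -59. ] [96.1, 134.5] yaw 21.0 [[-91.1, 7.6], [-89.4, -126.9], [6.7, -125.7], [5.0, 8.8]]
```

Call:
drive_tool(moves=[-0.2,-0.1,-5,0,0,0,100,-0.2,-0.1,-9,0,0,0,100,-0.2,-0.1,-12,0,0,0,100,-0.2,-0.1,-13.1,0,0,0,100,-0.2,-0.1,-13.1,0,0,0,100])

```text
clock: 14.15
position: [0.6127, -0.0353, 0.0139]
eef_rot: [3.091, 0.548, -0.002]
force: [0.5, 0.8, 0.9]
opening: 0.0517
```

Call:
drive_tool(moves=[-0.21,0.56,0,0,0,0,100,-0.42,1.13,0,0,0,0,100,-0.62,1.69,0,0,0,0,100,-0.76,2.06,0,0,0,0,100,-0.8,2.16,0,0,0,0,100,-0.83,2.25,0,0,0,0,100,-0.87,2.35,0,0,0,0,100])

```text
clock: 15.02
position: [0.6041, -0.0127, 0.0141]
eef_rot: [3.09, 0.547, -0.002]
force: [0.7, -5.5, 3.0]
opening: 0.0519
```

```bash
python3 -c "
from h import *
tool()"
```

```text
t 15.03 pos [ 0.6041 -0.0127  0.0141] R-frame mm [ -49.9 -135.3] jawdeg 20.1 zax [-0.001 -0.004 -1.   ] F [ 0.7 -5.5  3. ] open 0.0519
```

Call:
drive_tool(moves=[-0.04,0.1,0,0,0,0,100,-0.07,0.19,0,0,0,0,100,-0.1,0.28,0,0,0,0,100])

```text
clock: 15.4
position: [0.6032, -0.0103, 0.0141]
eef_rot: [3.089, 0.546, -0.002]
force: [3.3, -7.7, 0.0]
opening: 0.0521
```

Call:
drive_tool(moves=[-0.03,0.07,0,0,0,0,100,-0.05,0.14,0,0,0,0,100,-0.07,0.19,0,0,0,0,100])

```text
clock: 15.78
position: [0.6032, -0.0103, 0.0142]
eef_rot: [3.087, 0.544, -0.0]
force: [6.9, -13.8, 0.1]
opening: 0.052
```

Call:
drive_tool(moves=[-0.02,0.05,0,0,0,0,100,-0.04,0.1,0,0,0,0,100,-0.05,0.14,0,0,0,0,100])

```text
clock: 16.15
position: [0.6033, -0.0103, 0.0143]
eef_rot: [3.085, 0.543, 0.001]
force: [5.5, -12.6, 0.7]
opening: 0.0522
```

```bash
python3 -c "
from h import *
tool()"
```

```text
t 16.15 pos [ 0.6033 -0.0103  0.0143] R-frame mm [ -49.9 -132.8] jawdeg 20.0 zax [ 0.002 -0.009 -1.   ] F [  5.5 -12.6   0.7] open 0.0522
```

Call:
drive_tool(moves=[0.3,-0.8,0,0,0,0,100,0.6,-1.6,0,0,0,0,100,0.6,-1.6,5,0,0,0,100,0.6,-1.6,10,0,0,0,100,1.0,-2.6,15,0,0,0,100,1.6,-4.2,17,0,0,0,100,1.6,-4.2,17,0,0,0,100,1.6,-4.2,17,0,0,0,100])

```text
clock: 17.15
position: [0.6187, -0.0518, 0.1833]
eef_rot: [3.086, 0.544, -0.001]
force: [-0.3, -0.6, -0.4]
opening: 0.0522
```

```bash
python3 - <<'E'
from h import *
tool();c=pose('wrist');im,d=read_camera('wrist');cv2.imwrite('pics/w3.png',cv2.resize(im[:,:,::-1],(768,576)));np.savez('pics/w3.npz',im=im,d=d,K=c[0],k1=c[1],T=c[2])
X=cloud(d,c);m=(abs(X[...,2]-.04)<.005)&(im.min(2)>100);q=rect(m,c,.04);print(q,toR(cv2.boxPoints(q)).round(1).tolist())
m=(abs(X[...,2]-.05)<.004)&(im.min(2)>100);q=rect(m,c,.05);print(q,toR(cv2.boxPoints(q)).round(1).tolist())
E
```

```text
t 17.15 pos [ 0.6187 -0.0518  0.1833] R-frame mm [ -49.8 -177. ] jawdeg 20.0 zax [ 0.001 -0.008 -1.   ] F [-0.3 -0.6 -0.4] open 0.0522
((610.4026489257812, -11.989334106445312), (91.37494659423828, 206.37057495117188), 20.1243896484375) [[-89.1, -33.5], [-89.8, -239.8], [1.6, -240.1], [2.2, -33.8]]
((694.9539184570312, 13.368431091308594), (89.51190948486328, 217.1830291748047), 20.262487411499023) [[-0.4, -33.7], [-0.5, -250.9], [89.0, -251.0], [89.1, -33.8]]
```

View pics/w3.png

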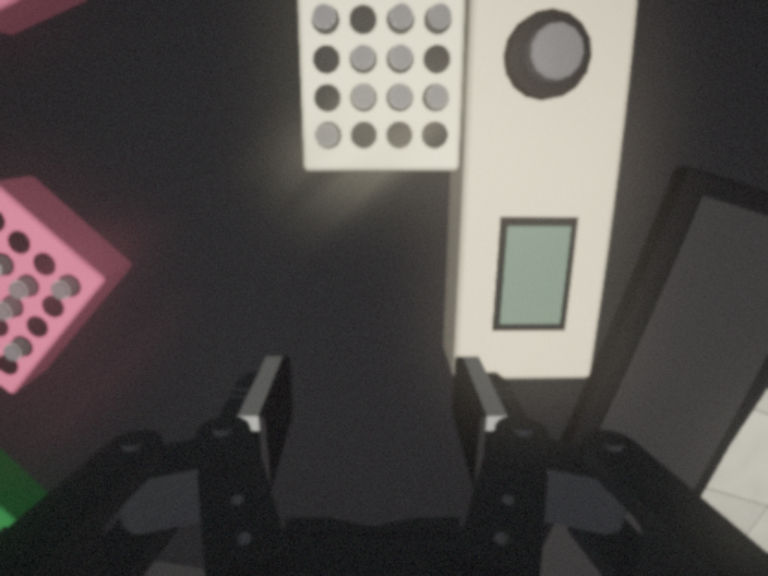

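The rack's rear edge reads x' ≈ -89.5, so it is flush on the front. I'll repeat a light push on the rear to make sure both sides are seated, then look at the guide side.

Call:
drive_tool(moves=[-1.2,0.9,0,0,0,-10,100,-2.4,1.9,0,0,0,-20,100,-3.7,2.8,0,0,0,-30,100,-4.9,3.7,0,0,0,-40,100,-6.2,4.7,0,0,0,-50,100,-7.4,5.6,0,0,0,-60,100,-8.6,6.5,0,0,0,-70,100,-9.9,7.5,0,0,0,-80,100,-11.1,8.4,0,0,0,-89.7,100,-11.1,8.4,0,0,0,-89.7,100,-11.1,8.4,0,0,0,-89.7,100])

```text
clock: 18.58
position: [0.508, 0.0322, 0.1829]
eef_rot: [2.577, -1.786, -0.01]
force: [0.3, -0.8, 0.7]
opening: 0.0521
```

```bash
python3 -c "
from h import *
tool()"
```

```text
t 18.57 pos [0.508  0.0322 0.1829] R-frame mm [-124.5  -59.8] jawdeg -69.5 zax [-0.009 -0.001 -1.   ] F [ 0.3 -0.8  0.7] open 0.0521
```

Call:
drive_tool(moves=[0,0,-5,0,0,0,100,0,0,-10,0,0,0,100,0,0,-14,0,0,0,100,0,0,-16.9,0,0,0,100,0,0,-16.9,0,0,0,100,0.94,0.35,-16.9,0,0,0,100,1.7,0.63,-16.9,0,0,0,100,2.06,0.76,-16.9,0,0,0,100,2.16,0.8,-16.9,0,0,0,100,2.25,0.83,-16.9,0,0,0,100,2.35,0.87,-16.9,0,0,0,100])

```text
clock: 19.95
position: [0.5305, 0.0404, 0.0139]
eef_rot: [2.575, -1.786, -0.013]
force: [-10.3, -3.1, 7.3]
opening: 0.0519
```

Call:
drive_tool(moves=[0.09,0.03,0,0,0,0,100,0.14,0.05,0,0,0,0,100,0.14,0.05,0,0,0,0,100])

```text
clock: 20.32
position: [0.5305, 0.0404, 0.0139]
eef_rot: [2.573, -1.786, -0.016]
force: [-8.9, -2.6, 6.7]
opening: 0.052
```

```bash
python3 -c "
from h import *
tool()"
```

```text
t 20.32 pos [0.5305 0.0404 0.0139] R-frame mm [-100.6  -59.9] jawdeg -69.5 zax [-0.014 -0.002 -1.   ] F [-8.9 -2.6  6.7] open 0.052
```

Call:
drive_tool(moves=[-0.8,-0.3,0,0,0,0,100,-1.6,-0.6,0,0,0,0,100,-1.6,-0.6,5,0,-0.8,0,100,-1.8,-0.7,10,0,-0.8,0,100,-2.8,-1.0,15,0,-0.8,0,255,-3.8,-1.4,18,0,-0.8,0,255,-3.8,-1.4,18,0,-0.8,0,255,-3.8,-1.4,18,0,-0.8,0,255])

```text
clock: 21.32
position: [0.4923, 0.0264, 0.1934]
eef_rot: [2.579, -1.79, 0.001]
force: [-0.7, 0.2, -0.2]
opening: 0.0002
```

```bash
python3 - <<'E'
from h import *
tool();c=pose('wrist');im,d=read_camera('wrist');cv2.imwrite('pics/w4.png',cv2.resize(im[:,:,::-1],(768,576)));np.savez('pics/w4.npz',im=im,d=d,K=c[0],k1=c[1],T=c[2])
X=cloud(d,c)
P=X.copy();P[...,:2]=toR(X[...,:2]*1000)
m=(abs(X[...,2]-.04)<.005)&(im.min(2)>100)&(P[...,0]<-2);q=rect(m,c,.04);print(q,toR(cv2.boxPoints(q)).round(1).tolist())
# button cap
b=(X[...,2]>.053)&(X[...,2]<.09)&(np.hypot(P[...,0]-40,P[...,1]+60)<30)
print(b.sum()); 
if b.sum(): print(P[b].mean(0),np.percentile(X[b][:,2],[5,25,50,75,95,99]))
E
```

```text
t 21.32 pos [0.4923 0.0264 0.1934] R-frame mm [-141.2  -59.8] jawdeg -69.5 zax [-0.    -0.002 -1.   ] F [-0.7  0.2 -0.2] open 0.0002
((583.5681762695312, 56.61322021484375), (86.6863021850586, 119.22122192382812), 20.40972900390625) [[-88.6, -3.6], [-88.4, -122.8], [-1.7, -122.7], [-1.9, -3.5]]
0
```

View pics/w4.png

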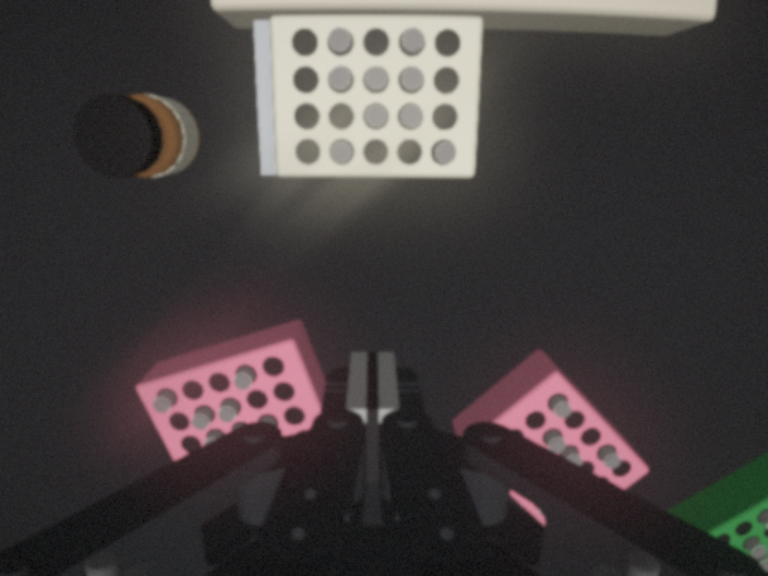

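The rack is flush against the guide (260, 20–175), its rear edge is level with the guide's end, and it meets the reader's front. The contact data suggests my origin is about 2–3 mm off in y', so I'll measure the button directly from the earlier wrist frame.

```bash
python3 - <<'E'
from h import *
f=np.load('pics/w3.npz');im,d=f['im'],f['d'];c=(f['K'],float(f['k1']),f['T']);X=cloud(d,c)
b=np.zeros(d.shape,bool);b[5:68,330:398]=1
cap=b&(im.min(2)>115)&(im.max(2)<185)&(X[...,2]>.054)
print(cap.sum(),np.percentile(X[cap][:,2],[5,25,50,75,95]))
z=np.median(X[cap][:,2]);q=rect(cap,c,z);print('w3',q,toR(q[0]))
f=np.load('pics/top0.npz');im,d=f['im'],f['d'];c=pose('top');X=cloud(d,c)
b=np.zeros(d.shape,bool);b[143:160,216:233]=1
g=b&(im.max(2)<60);P=onplane(np.argwhere(b&(im.max(2)<170))[:,::-1],c,z-.005);print('top housing',P.mean(0),toR(P.mean(0)[:2]*1000))
E
```

```text
1115 [0.06125954 0.07089424 0.07156903 0.07214946 0.0729446 ]
w3 ((663.4083251953125, 86.11476135253906), (25.55129051208496, 24.945981979370117), 66.28076171875) [ 39.97265348 -63.17717913]
top housing [0.66083627 0.0884048  0.06656903] [ 38.35485099 -60.13704075]
```

Call:
drive_tool(moves=[3.5,1.2,0,0,0,0,255,7,2.5,0,0,0,0,255,10.5,3.8,0,0,0,0,255,14,5,0,0,0,0,255,17.1,6.1,0,0,0,0,255,17.1,6.1,-5,0,0,0,255,17.1,6.1,-9,0,0,0,255,17.1,6.1,-11,0,0,0,255,17.1,6.1,-11,0,0,0,255])

```text
clock: 22.5
position: [0.6622, 0.0873, 0.0807]
eef_rot: [2.577, -1.789, -0.004]
force: [-0.4, 0.2, -0.2]
opening: 0.0003
```

```bash
python3 -c "
from h import *
tool();im,d=read_camera('wrist');cv2.imwrite('pics/w5.png',im[:,:,::-1])"
```

```text
t 22.5 pos [0.6622 0.0873 0.0807] R-frame mm [ 39.2 -61.6] jawdeg -69.5 zax [-0.005 -0.002 -1.   ] F [-0.4  0.2 -0.2] open 0.0003
```

View pics/w5.png

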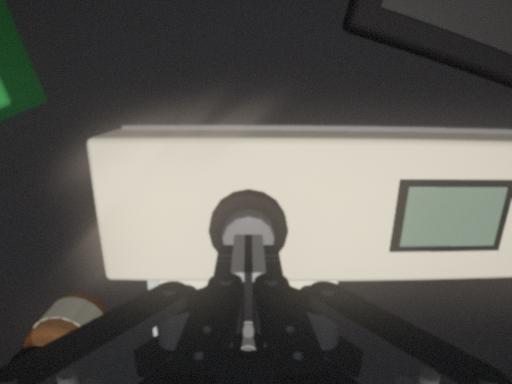

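The shut fingertips are over the middle of the grey cap (248, 235), so I'll press.

Call:
drive_tool(moves=[0.05,0,-0.5,0,0,0,255,0.05,0,-0.9,0,0,0,255,0.05,0,-1.2,0,0,0,255,0.05,0,-1.4,0,0,0,255,0.05,0,-1.4,0,0,0,255])

```text
clock: 23.18
position: [0.6635, 0.0874, 0.0684]
eef_rot: [2.578, -1.79, -0.001]
force: [-0.9, -0.2, 4.1]
opening: 0.0003
```

Call:
drive_tool(moves=[0,0,-0.1,0,0,0,255,0,0,-0.2,0,0,0,255,0,0,-0.25,0,0,0,255,0,0,-0.25,0,0,0,255])

```text
clock: 23.68
position: [0.6636, 0.0874, 0.0661]
eef_rot: [2.578, -1.79, -0.001]
force: [-1.8, -0.3, 7.0]
opening: -0.0001
```

Call:
drive_tool(moves=[0,0,-0.1,0,0,0,255,0,0,-0.2,0,0,0,255,0,0,-0.25,0,0,0,255,0,0,-0.25,0,0,0,255])

```text
clock: 24.18
position: [0.6637, 0.0874, 0.0656]
eef_rot: [2.579, -1.79, 0.0]
force: [-11.8, -0.1, 34.9]
opening: 0.0001
```

Call:
drive_tool(moves=[0,0,-0.1,0,0,0,255,0,0,-0.2,0,0,0,255,0,0,-0.2,0,0,0,255])

```text
clock: 24.55
position: [0.6638, 0.0874, 0.0656]
eef_rot: [2.579, -1.79, 0.001]
force: [-14.4, -0.7, 35.4]
opening: 0.0001
```

The button bottomed out at 35 N and stopped moving. I'll release it, lift clear and check.

Call:
drive_tool(moves=[0,0,1,0,0,0,255,0,0,3,0,0,0,255,0,0,8,0,0,0,255,0,0,14,0,0,0,255,-3,-5,16,0,0,0,255,-6,-10,16,0,0,0,255,-9,-15,16,0,0,0,255,-12,-20,16,0,0,0,255,-15,-25,16,0,0,0,255,-18,-30,16,0,0,0,255,-18,-30,16,0,0,0,255])

```text
clock: 25.92
position: [0.4816, -0.2166, 0.2266]
eef_rot: [2.572, -1.798, 0.002]
force: [-0.2, 1.5, 0.0]
opening: 0.0002
```

```bash
python3 - <<'E'
from h import *
tool();look('t9')
f=np.load('pics/top0.npz');c=pose('top');im,d=read_camera('top');X=cloud(d,c)
for n,D in(('before',f['d']),('after',d)):
    Y=cloud(D,c);print(n,'cap z',np.median(Y[150:153,222:226,2]))
for n,b,z in(('jar',(275,280,312,312),.075),('tip',(540,235,600,302),.062)):
    m=np.zeros(d.shape,bool);m[int(b[1]/1.5):int(b[3]/1.5),int(b[0]/1.5):int(b[2]/1.5)]=1
    print(n,rect(m&(X[...,2]>z-.012),c,z))
hsv=cv2.cvtColor(im,cv2.COLOR_RGB2HSV)
pk=((hsv[...,0]>160)|(hsv[...,0]<5))&(hsv[...,1]>60)&(hsv[...,2]>120)
n,lab,st,_=cv2.connectedComponentsWithStats(pk.astype(np.uint8))
for i in range(1,n):
    if st[i,4]>200: print(st[i],toR(cv2.boxPoints(rect(lab==i,c,.04))).round(0).tolist())
E
```

```text
t 25.93 pos [ 0.4816 -0.2166  0.2266] R-frame mm [-235.5 -284. ] jawdeg -69.9 zax [-0.001 -0.004 -1.   ] F [-0.2  1.5  0. ] open 0.0002
rack 1066 [-42.6 -76.3] [95.5, 170.6] yaw 20.0 [[-89.9, 9.2], [-90.7, -161.4], [4.7, -161.9], [5.6, 8.8]]
before cap z 0.07329918073955943
after cap z 0.07214306488675493
jar ((515.2702026367188, 181.87579345703125), (42.26620101928711, 41.402225494384766), 0.26174893975257874)
tip ((563.5081787109375, -411.4884338378906), (117.95071411132812, 151.4467315673828), 86.21194458007812)
[206 225  46  45 838] [[-317.0, 80.0], [-279.0, -35.0], [-192.0, -7.0], [-230.0, 109.0]]
```

View pics/t9.png

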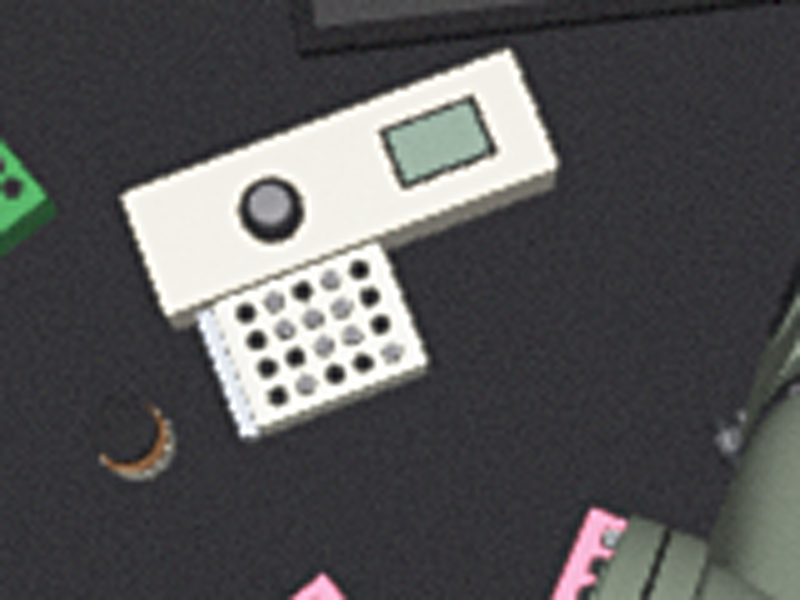

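The last view shows the rack flush in the corner, from (205, 315) to (425, 370), with its rear edge level with the guide's end. The button is up and the jar has not moved. I'm handing in.

```bash
python3 -c "
from h import *
print(order.finish_job())"
```

```text
the job is handed in; nothing more can be done
None
```

The white rack is home in the reader's corner, and I then pressed the button fully down and let it come back up. The job was handed in at about 26 s of the 64 s allowed.

**Rack:** I pushed it with partly open fingers, first along towards the guide, then against the front face, then against the guide. A last push on the rear stopped at the same place as before, within 0.2 mm. Both sides stopped firmly at about 10–15 N. The final pictures show the rack's rear edge level with the guide's end and no gap at the face or the guide.

**Button:** It stopped moving at 35 N, well above the 5 N needed, after about 6 mm of travel. Afterwards the cap height read 72 mm against 73 mm before, which is within the noise, so it is up.

**Other objects:** The jar and the left pink rack measured the same before and after.

**Checks that disagreed or failed:**
- **Reader origin:** my estimate was about 3 mm off along the guide direction, so I relied on contact and on measuring the button directly.
- **Top-camera rack fit:** with the rack against the reader the outline merged with the reader, so I did not use that number.
- **Tipbox:** the final measurement was unusable, probably because the arm was in view. The gripper stayed well clear of it.
- **Right pink rack:** it was partly hidden by the arm and not re-measured, but nothing went near it.
- **Flask and green racks:** these were not re-measured, and nothing was moved near them.

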